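Unlatch a filter carrier and hold it up to the inspection light

ROBOT

A 6-joint arm with a two-finger parallel gripper is mounted at the origin on a cart in front of the work surface, level with it; the furniture and walls round the work are solid. World frame = base frame: x ahead of the robot, y to its left, z up, the work surface at z = 0. Lengths are in m, angles in rad, forces in N, time in s.
With the tool pointing down it reaches from about 0.3 to 1 m from the base axis. Payload 5.1 kg.
Tool frame: the origin (TCP) lies midway between the tips of the shut fingers; the grasp point (between the pads) lies 19 mm behind it; z points along the fingers, x is the direction in which the jaws open and shut, and the axes are right-handed (so a half turn about z gives the same grasp; the last joint's range is limited). The gripper opens to 95 mm and grips with 3 to 60 N. Pads are 20 mm wide; open, the fingers measure 119 mm over their backs; the gripper's body (75 mm by 180 mm) begins 59 mm behind the grasp point.
Start: joints at [1.226, 0.124, 1.65, -0, 1.367, -0.083], TCP at [0.168, 0.628, 0.215] pointing down, gripper open.
Joint ranges: [-2.61, 2.61], [-1.02, 2.33], [0.03, 2.71], [-1.35, 4.49], [0.32, 2.68], [-2.91, 2.91]. Speed limits (rad/s): [2.57, 2.57, 3.14, 3.14, 3.14, 3.14].

INTERFACE

Orientations are given as a unit quaternion [x, y, z, w].
In Python, from bench import sensors, optics, ticket gives the robot as it stands. The module is installed in compiled form; this text tells all that it offers.
- The arm moves only by the tool carry_out, never from a script. Its argument "moves" is a list that holds one entry, the list of rows, each a list of 4 numbers: the shift along the tool's x, y, z in cm, then the turn about the tool's z in rad. A call has 1 to 5 rows; each row shifts and turns the commanded pose from where the row before left it, along the tool's axes as they then stand; what a row does not reach is not made up. A row lasts 1/12 s, in which the tool goes at most 41.7 mm and 7.16 degrees, less where a joint would pass 70% of its speed; a pose out of reach is approached as far as the arm can. A call is refused whole if a number of a shift passes 4.17 or a number of a turn 0.125, either way. A call with a gripper value outside its range is refused whole. "hand" is the closure, from -1 (fully open) to 1 (shut), set as the call begins (left out, the last holds). The fingers move at their own pace and stop on an object; the grip force is fixed at half the most. Time passes only in rows, so rows that do not move let the fingers close. It gives the time, the measured TCP pose, the force and the opening at its end, in the units of the state.
- sensors.sense(): the state, without advancing time (a new reading comes with each control period).
- optics.read_camera(name): name is "scene" or "top"; returns a dict with "frame" (400x640x3 uint8, red, green, blue), "camera_matrix" (3x3 intrinsics, pixels), "rvec" (rotation vector, rad) and "tvec" (3), from world to camera coordinates, as OpenCV has them. Camera axes: x right, y down, z forward; pixel columns grow to the right and rows downward; lengths in m; the calibration is good to about 2 mm. A picture is of the moment at which its call begins. There is no depth.
- ticket.sign_off(): hands the job in, once; it reports no verdict.
The state is a dict: "time": time; "joint_pos": joint angles; "qvel": joint speeds; "joint_efforts": joint torques, N m; "eef_pos": TCP position; "tool_rot": TCP orientation; "contact_force": force on the tool from outside, world axes, zero at the start; "moment": the same for the moment, N m; "finger_gap": finger opening in m.
Only numpy, scipy, OpenCV 4.12 (cv2) and the standard library are available. Lean on these libraries where they do the work, as an engineer would, in place of code of your own. Each camera call takes 0.05 s, during which the arm holds its last target.

TASK

Check the amber filter for dust: pinch the two blue side catches of the black filter carrier together while it stands in its metal dock, lift it straight up and out, and hold it upright above the orange ring in front of the lit panel, its glass square to the lit face and level with the middle of it. Finish while still holding it there by its squeezed catches, clear of the dock and the panel, and leave the other things on the table as they are.

Things in the scene. Friction and masses are not known exactly. Their poses are not given: they have to be found in the camera images.
- dock: Aluminium slot block, fixed, 40 x 84 x 40 mm (x, y, z) with dark mounting ears 6 mm high out to y = +-58 mm and x = +-26 mm. Origin at the centre of its underside on the table, z up; the slot runs along its y axis. The carrier stands in the slot on a floor 4 mm above the origin, with 1 mm play along x and 1.2 mm along y. Two lips at the ends of the slot lie over the barbs of the carrier's catches, so it rises only 2 mm until both catches are pressed in by about 4 to 5 mm
- carrier: Black upright filter carrier, 14 mm thick (x), 32 mm wide (y) between the catches, 90 mm high, about 0.15 kg, with an amber square glass. Origin at the centre of its underside, z up, x normal to the glass, y from the right catch to the left. Seated, its axes agree with the dock's, the lower 36 mm are inside the dock and 54 mm stand above it; it must rise 40 mm to be out
- filter_glass (a point): centre of the amber glass (26 x 26 mm), 68 mm above the carrier's underside, on its middle axis; seated it is 72 mm above the table (32 mm above the dock's top). Axes as the carrier's. The catch pads lie left and right of it
- catch_left_pad (a point): middle of the outer face of the blue catch pad on the carrier's +y side: 27 mm from the middle axis when free, 60 mm above the carrier's underside. The pad is 14 mm wide (x) and reaches from 42 to 78 mm above the underside (6 to 42 mm above the dock's top). Both pads are 54 mm apart outside when free, 41 mm when fully pressed; the gripper's fingers close along the carrier's y axis
- catch_right_pad (a point): the same on the carrier's -y side
- catch_left (a joint): travel of the left catch, m: 0 = sprung out (latched), 0.0065 = fully pressed in. The spring needs 2.4 N at the start and 6.3 N at full travel; let go, it springs out again. A grip of some 40 N presses both catches to their stops and holds the carrier
- catch_right (a joint): the same for the right catch
- light_panel: Fixed upright inspection light. Origin on the table under the orange ring (38 mm across) on its grey base plate (6 mm thick, x from -38 to +90 mm, 92 mm wide). The white lit face (80 x 80 mm) looks along the panel's -x axis, 70 mm in front (+x) of the ring; its middle is 125 mm above the table, the housing's top 168 mm, width 92 mm
- view_point (a point): the viewing point: 125 mm straight above the centre of the orange ring, level with the middle of the lit face, 70 mm before it; axes as the panel's. The centre of the glass is to be held here
- objective_canister: bystander: clear canister with black lid, 51 mm across, 71 mm high, loose; origin at its underside
- dust_cap: bystander: black round cap, 41 mm across, 13 mm high, loose; origin at its underside
- glass_dish_1: bystander: small lidded glass dish, 38 mm across, 11 mm high, loose; origin at its underside
- filter_cube: bystander: black cube with a violet glass, 40 mm, loose; origin at its underside

How it is judged:
On the way, in this order (a step that is already met when the one before it is completed fails the run):
1. both catches are pressed in by the fingers while the carrier still stands in the dock (value of joint each of catch_left, catch_right above 0.003 m and contact force between the fingers and carrier above 1 N and z of filter_glass in the frame of dock below 0.078 m), for 0.1 s.
2. the carrier is lifted out of the dock, held by the fingers (z of filter_glass in the frame of dock above 0.112 m and contact force between the fingers and carrier above 1 N and contact force between carrier and dock below 0.05 N), for 0.1 s.
At the end, for the whole second after the job is handed in: the fingers hold the carrier still by its catches, both pressed in by over 3 mm; the glass's centre is within 25 mm of the viewing point sideways and 25 mm in height, the glass within 15 degrees of square to the panel, the carrier within 11 degrees of upright and touching neither dock nor panel (horizontal distance between filter_glass and view_point below 0.025 m and z of filter_glass in the frame of view_point between -0.025 and 0.025 m and angle between the x axis of carrier and the x axis of light_panel, either way round below 0.26 rad and angle between carrier's own z axis and vertical below 0.2 rad and value of joint each of catch_left, catch_right above 0.003 m and contact force between the fingers and carrier above 1 N and linear speed of carrier below 0.03 m/s and contact force between carrier and dock below 0.05 N and contact force between carrier and light_panel below 0.05 N); the arm keeps its last pose, push and grip.
It fails at once if a bystander (canister, cap, dish, cube) is shoved by more than 30 mm (distance of any of objective_canister, dust_cap, glass_dish_1, filter_cube from where it was at the start of the episode above 0.03 m).
It also fails if it takes over 45 s, if anything falls off the work surface, if the arm or the gripper's body presses on something with over 40 N, if the wrist force passes 120 N, or if a joint passes its speed limit or range.

## Working session

There is one attempt and no reset: what is moved stays moved. The work goes in short steps, Python scripts to look and compute and a tool call to move; the robot and the scene stay as the last step left them, time stands still between calls to the robot, and variables do not carry over. Pictures are saved under pics/ and viewed, and the job is handed in when it is done.

Besides the shell and the picture viewer there is one more tool, called after ">>>" by a JSON object that holds its "name" and its "arguments", one argument or row to a line. carry_out: Moves the arm, as the interface text tells. Its arguments: {"type":"object","properties":{"moves":{"type":"array","items":{"type":"array","items":{"type":"array","items":{"type":"number"}}}},"hand":{"type":"number"}},"required":["moves"]}

```bash
mkdir -p pics
python3 - <<'E'
from bench import sensors, optics
import cv2
print(sensors.sense())
for n in("scene","top"):
    d=optics.read_camera(n); cv2.imwrite(f"pics/{n}0.png",d["frame"][:,:,::-1]); print(n,d["camera_matrix"],d["rvec"],d["tvec"])
E
```

```text
{'time': 0.0, 'joint_pos': array([ 1.22642900e+00,  1.24529060e-01,  1.65168887e+00,  1.19256932e-06,
        1.36747998e+00, -8.26239452e-02]), 'qvel': array([-0.00035583, -0.00234311,  0.00175284, -0.00072787,  0.00144982,
        0.00043652]), 'joint_efforts': array([ 1.26302304e-03, -4.17585003e+01, -3.59943867e+01,  7.77002913e-02,
        4.90670814e-02, -1.87655601e-04]), 'eef_pos': array([0.16802089, 0.62723885, 0.21336276]), 'tool_rot': array([ 7.93335926e-01,  6.08783213e-01, -8.85440709e-04,  5.69224854e-04]), 'contact_force': array([0.04331134, 0.47337552, 0.77821055]), 'moment': array([-0.02372378,  0.03084497,  0.04090208]), 'finger_gap': 0.09513502957967164}
scene [[404.94745304   0.         318.74845608]
 [  0.         404.94745304 203.7872935 ]
 [  0.           0.           1.        ]] [ 1.26304689 -2.00096974  1.14242462] [0.238637   0.2865112  1.18309144]
top [[371.28723554   0.         320.91939784]
 [  0.         371.28723554 198.12534468]
 [  0.           0.           1.        ]] [ 2.17137465 -2.22065139  0.10522184] [0.01959517 0.46185673 1.16925288]
```

View pics/scene0.png

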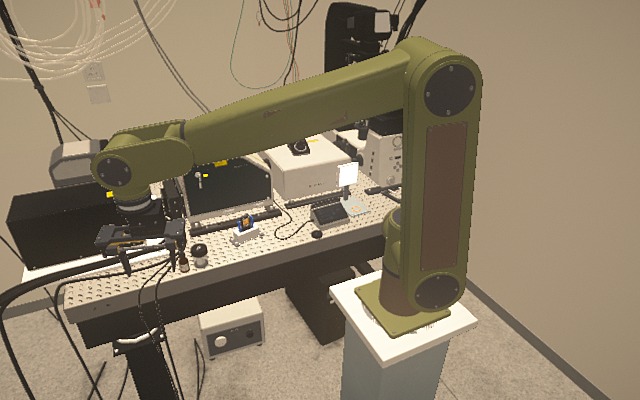

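View pics/top0.png

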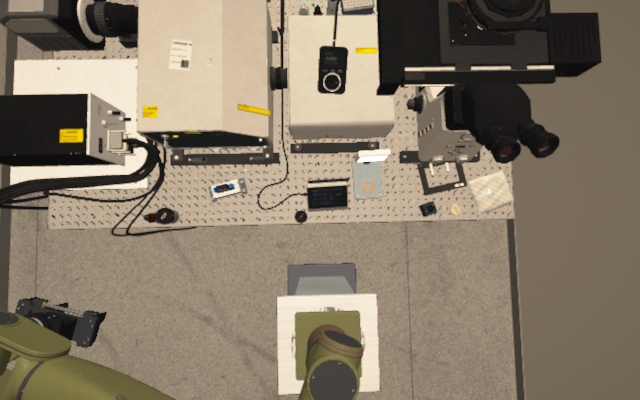

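Run:
```python
import cv2
t=cv2.imread("pics/top0.png"); s=cv2.imread("pics/scene0.png")
cv2.imwrite("pics/t1.png",cv2.resize(t[160:230,190:270],None,fx=10,fy=8.5,interpolation=2)[:600,:800])
cv2.imwrite("pics/t2.png",cv2.resize(t[140:210,340:400],None,fx=8,fy=8,interpolation=2))
cv2.imwrite("pics/s1.png",cv2.resize(s[155:250,220:380],None,fx=5,fy=5,interpolation=2))
```

```text
(no output)
```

View pics/t1.png

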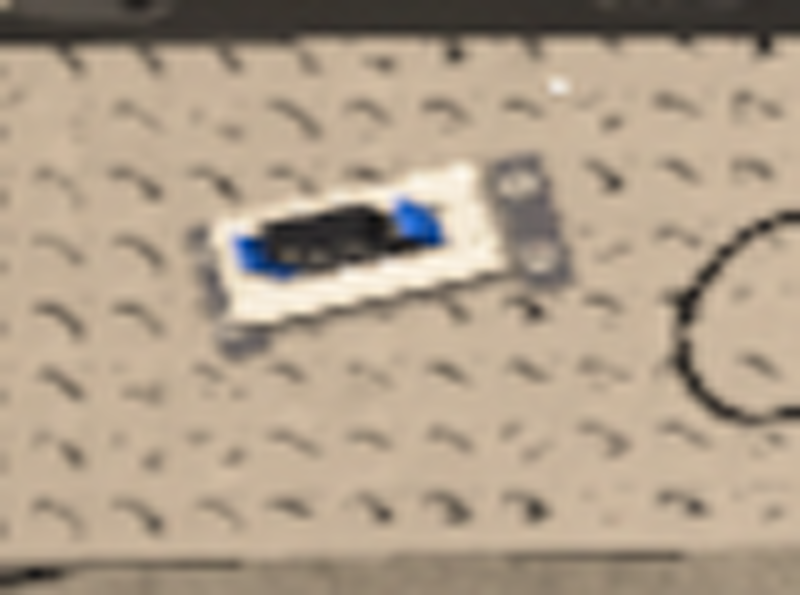

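View pics/t2.png

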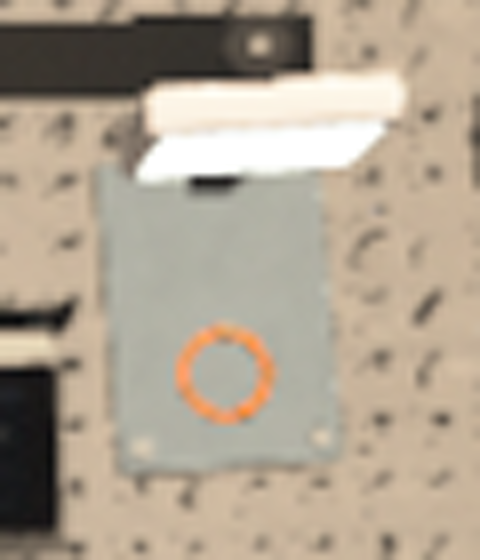

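View pics/s1.png

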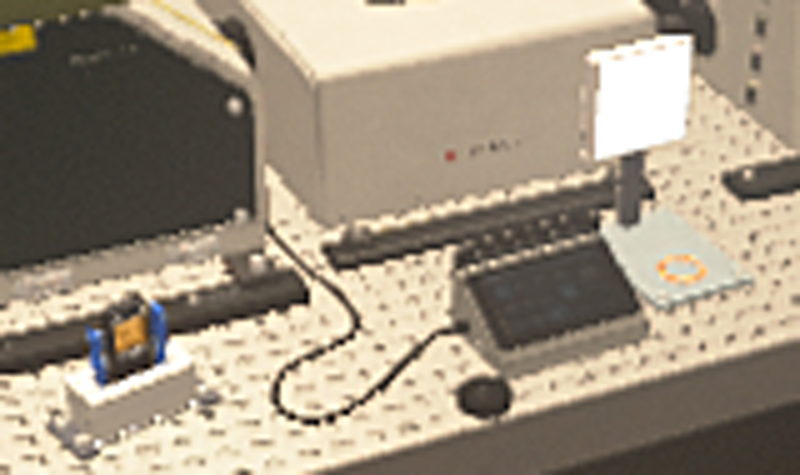

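```bash
cat > h.py <<'E'
import numpy as np, cv2
from bench import sensors, optics
def P(d):
    R=cv2.Rodrigues(np.array(d["rvec"],float))[0]; return np.array(d["camera_matrix"]),R,np.array(d["tvec"],float).ravel()
def cast(d,uv,z):
    K,R,t=P(d); uv=np.atleast_2d(np.array(uv,float))
    r=(np.linalg.inv(K)@np.c_[uv,np.ones(len(uv))].T); r=(R.T@r).T; c=-R.T@t
    return c+r*((z-c[2])/r[:,2])[:,None]
def proj(d,X):
    K,R,t=P(d); return cv2.projectPoints(np.atleast_2d(np.array(X,float)),R,t,K,None)[0][:,0]
def tri(d1,u1,d2,u2):
    Ms=[P(d)[0]@np.c_[P(d)[1],P(d)[2]] for d in(d1,d2)]
    X=cv2.triangulatePoints(Ms[0],Ms[1],np.array(u1,float).reshape(2,1),np.array(u2,float).reshape(2,1))[:,0]; return X[:3]/X[3]
E
python3 - <<'E'
from h import *
t=optics.read_camera("top"); s=optics.read_camera("scene")
def blobs(d,mask,box,mn=4):
    x0,y0,x1,y1=box; m=np.zeros_like(mask);m[y0:y1,x0:x1]=mask[y0:y1,x0:x1]
    n,l,st,c=cv2.connectedComponentsWithStats(m.astype(np.uint8))
    return [(st[i,4],st[i,:4].tolist(),c[i].round(2).tolist(),l==i) for i in range(1,n) if st[i,4]>=mn]
def hsv(d): return cv2.cvtColor(d["frame"],cv2.COLOR_RGB2HSV).astype(int)
H=hsv(t);S=hsv(s)
blue=lambda h:(h[...,0]>100)&(h[...,0]<130)&(h[...,1]>120)&(h[...,2]>60)
org=lambda h:(h[...,0]<22)&(h[...,1]>120)&(h[...,2]>120)
for nm,d,h,b in(("top",t,H,(190,160,270,230)),("scene",s,S,(220,200,280,245))):
    for x in blobs(d,blue(h),b): print(nm,"blue",x[:3])
    for x in blobs(d,org(h),b): print(nm,"amber",x[:3])
for x in blobs(t,org(H),(340,150,400,210)): print("ring",x[:3],cast(t,x[2],.006))
for x in blobs(s,org(S),(340,195,380,225)): print("ring s",x[:3],cast(s,x[2],.006))
# plate by hue/sat
print(H[195,380],H[200,340], H[175,360],H[188,213],H[192,240],H[220,230])
pl=(H[...,0]>35)&(H[...,0]<110)&(H[...,1]<60)&(H[...,2]>100)
for x in blobs(t,pl,(345,155,390,205),50):
    print("plate",x[:3]); c=cv2.findContours(x[3].astype(np.uint8),0,1)[0][0]; r=cv2.minAreaRect(c); print(r); b=cv2.boxPoints(r); print(b.round(1).tolist(),cast(t,b,.006).round(4).tolist())
print(t["frame"][185:200,205:250].sum(2).tolist()[5])
E
```

```text
top blue (np.int32(15), [230, 184, 4, 5], [231.4, 186.07])
top blue (np.int32(12), [214, 188, 5, 4], [215.42, 189.75])
scene blue (np.int32(17), [250, 216, 3, 12], [251.41, 221.24])
scene blue (np.int32(15), [238, 221, 3, 11], [238.8, 225.6])
scene amber (np.int32(33), [243, 218, 6, 7], [245.61, 221.21])
ring (np.int32(44), [362, 181, 12, 12], [367.5, 186.3]) [[ 0.49805754 -0.14278341  0.006     ]]
[ 20  37 199] [105  39  26] [ 30  17 175] [115  67 209] [ 16  51 130] [ 16  56 199]
[340, 448, 529, 518, 474, 454, 457, 619, 599, 395, 259, 191, 132, 239, 248, 185, 278, 246, 182, 198, 154, 252, 308, 475, 520, 543, 575, 671, 708, 707, 706, 704, 704, 703, 655, 519, 380, 437, 468, 488, 415, 351, 481, 542, 504]
```

```bash
cat > m.py <<'E'
from h import *
t=optics.read_camera("top"); s=optics.read_camera("scene")
H=cv2.cvtColor(t["frame"],cv2.COLOR_RGB2HSV).astype(int)
def big(m,box):
    x0,y0,x1,y1=box; k=np.zeros(m.shape,np.uint8);k[y0:y1,x0:x1]=m[y0:y1,x0:x1]
    n,l,st,c=cv2.connectedComponentsWithStats(k); i=1+np.argmax(st[1:,4]); return (l==i).astype(np.uint8)
E
python3 - <<'E'
from m import *
pl=big((H[...,1]<26)&(H[...,2]>130)&(H[...,2]<215),(345,163,390,205))
dk=big((t["frame"].sum(2)>610),(205,175,248,202))
for n,m,z in(("plate",pl,.006),("dock",dk,.04)):
    c=max(cv2.findContours(m,0,1)[0],key=cv2.contourArea); r=cv2.minAreaRect(c);b=cv2.boxPoints(r); w=cast(t,b,z)
    print(n,m.sum(),r,b.round(1).tolist()); print(w.round(4).tolist(),w.mean(0)); 
    for i in range(4):
        e=w[(i+1)%4]-w[i]; print(np.linalg.norm(e).round(4),np.degrees(np.arctan2(e[1],e[0])).round(1))
# hand-read corners
hp=cast(t,[(355,198.9),(382.5,197.3),(380.6,163.75),(352.1,160.8)],.006);print(hp.round(4))
hd=cast(t,[(211,186.5),(237.6,179.6),(240.8,192),(212.7,198.5)],.04);print(hd.round(4),hd.mean(0))
# catch blobs: top view tips
b=cast(t,[(215.42,189.75),(231.4,186.07)],.075);print(b, b.mean(0))
print("am",tri(t,((215.42+231.4)/2,(189.75+186.07)/2),s,(245.1,223.4)), tri(t,(215.4,189.75),s,(238.8,225.6)),tri(t,(231.4,186.07),s,(251.4,221.24)))
o=np.zeros((0,))
im=t["frame"].copy()[:,:,::-1]; im[dk>0]=(0,255,0); im[pl>0]=(255,0,255)
cv2.imwrite("pics/m1.png",cv2.resize(im[155:215,200:400],None,fx=4,fy=4,interpolation=0))
E
```

```text
plate 798 ((366.9117736816406, 179.85293579101562), (35.740570068359375, 27.303955078125), 85.60128784179688) [[351.8999938964844, 163.10000610351562], [379.20001220703125, 161.0], [381.8999938964844, 196.60000610351562], [354.70001220703125, 198.6999969482422]]
[[0.5749, -0.0945, 0.006], [0.5801, -0.1835, 0.006], [0.4635, -0.1884, 0.006], [0.4587, -0.0999, 0.006]] [ 0.51929665 -0.14158801  0.006     ]
0.0892 -86.7
0.1166 -177.6
0.0886 93.2
0.1164 2.7
dock 177 ((225.02944946289062, 188.11764526367188), (12.854386329650879, 27.163990020751953), 75.96376037597656) [[210.3000030517578, 185.1999969482422], [236.60000610351562, 178.60000610351562], [239.8000030517578, 191.10000610351562], [213.39999389648438, 197.60000610351562]]
[[0.5084, 0.3536, 0.04], [0.5274, 0.2718, 0.04], [0.488, 0.2624, 0.04], [0.4692, 0.3441, 0.04]] [0.49825548 0.30796296 0.04      ]
0.084 -76.9
0.0404 -166.6
0.0838 103.0
0.0403 13.7
[[ 0.458  -0.101   0.006 ]
 [ 0.4613 -0.1903  0.006 ]
 [ 0.5709 -0.1879  0.006 ]
 [ 0.5824 -0.0953  0.006 ]]
[[0.5042 0.3514 0.04  ]
 [0.5241 0.2688 0.04  ]
 [0.485  0.2592 0.04  ]
 [0.4666 0.3463 0.04  ]] [0.49499046 0.30643767 0.04      ]
[[0.49021944 0.32875212 0.075     ]
 [0.50038998 0.28068379 0.075     ]] [0.49530471 0.30471795 0.075     ]
am [0.49743918 0.30951435 0.05815345] [0.49216373 0.33366473 0.05898571] [0.50263214 0.28513659 0.05736567]
```

View pics/m1.png

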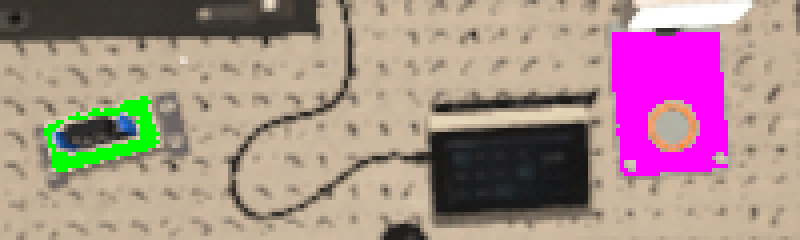

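>>> {"name": "carry_out", "arguments": {
  "moves": [
    [[-2,0,0,-0.122],[-2.5,0,0,-0.122],[-2.5,0,0,-0.122],[-2.5,0,0,-0.122]]
  ],
  "hand": -1
}}

```text
time: 0.63
eef_pos: [0.1611, 0.5329, 0.2144]
tool_rot: [0.62, 0.785, -0.0, -0.0]
contact_force: [-0.3, -0.3, 0.0]
finger_gap: 0.0951
```

```bash
cat > go.py <<'E'
import sys
from h import *
from scipy.spatial.transform import Rotation as Ro
def go(x,y,z,yaw):
    s=sensors.sense(); R=Ro.from_quat(s["tool_rot"]).as_matrix()
    d=R.T@(np.array([x,y,z])-s["eef_pos"]); a=np.arctan2(R[1,0],R[0,0])
    dt=-(np.radians(yaw)-a); 
    print("t",s["time"],"pos",s["eef_pos"].round(4),"yaw",np.degrees(a).round(2),"tilt",np.degrees(np.arccos(-R[2,2])).round(2),"gap",s["finger_gap"].round(4),"F",np.round(s["contact_force"],1),"q",np.round(s["joint_pos"],2)); print("need cm",(d*100).round(2),"turn",dt.round(4))
if __name__=="__main__": go(*map(float,sys.argv[1:]))
E
python3 go.py .497 .307 .15 103.2
```

```text
Traceback (most recent call last):
  File "go.py", line 9, in <module>
    if __name__=="__main__": go(*map(float,sys.argv[1:]))
                             ~~^^^^^^^^^^^^^^^^^^^^^^^^^^
  File "go.py", line 8, in go
    print("t",s["time"],"pos",s["eef_pos"].round(4),"yaw",np.degrees(a).round(2),"tilt",np.degrees(np.arccos(-R[2,2])).round(2),"gap",s["finger_gap"].round(4),"F",np.round(s["contact_force"],1),"q",np.round(s["joint_pos"],2)); print("need cm",(d*100).round(2),"turn",dt.round(4))
                                                                                                                                      ^^^^^^^^^^^^^^^^^^^^^
AttributeError: 'float' object has no attribute 'round'
```

```bash
sed -i 's/s\["finger_gap"\].round(4)/round(s["finger_gap"],4)/' go.py; python3 go.py .497 .307 .15 103.2
```

```text
t 0.6333 pos [0.1611 0.5329 0.2144] yaw 103.36 tilt 0.03 gap 0.0951 F [-0.3 -0.3  0. ] q [ 1.18 -0.08  1.86  0.    1.36 -0.62]
need cm [-29.74  27.46   6.43] turn 0.0028
```

>>> {"name": "carry_out", "arguments": {
  "moves": [
    [[-3,0.5,0,0],[-3,1,0,0],[-3,1.5,0,0],[-3,2,0,0],[-3,2,0,0]]
  ]
}}

```text
time: 1.05
eef_pos: [0.2641, 0.4022, 0.2149]
tool_rot: [0.622, 0.783, 0.0, 0.0]
contact_force: [0.7, 0.3, 0.2]
finger_gap: 0.0952
```

>>> {"name": "carry_out", "arguments": {
  "moves": [
    [[-3,3,0,0],[-3,3,0,0],[-3,3,0,0],[-2.5,3,0,0],[-1,3,0,0]]
  ]
}}

```text
time: 1.47
eef_pos: [0.4378, 0.3138, 0.2149]
tool_rot: [0.624, 0.782, 0.0, 0.0]
contact_force: [-0.1, 1.0, -0.1]
finger_gap: 0.0952
```

```bash
python3 go.py .497 .307 .15 103.2
```

```text
t 1.4667 pos [0.4378 0.3138 0.2149] yaw 102.81 tilt 0.06 gap 0.0952 F [-0.1  1.  -0.1] q [ 0.52 -0.12  1.9  -0.    1.37 -1.27]
need cm [-1.97  5.61  6.5 ] turn -0.0068
```

>>> {"name": "carry_out", "arguments": {
  "moves": [
    [[-1,2,0,-0.003],[-0.5,1.8,1.5,0],[0,1,2,0],[0,0,2,0],[0,0,0,0]]
  ]
}}

```text
time: 1.88
eef_pos: [0.4841, 0.3111, 0.1547]
tool_rot: [0.622, 0.783, -0.004, -0.002]
contact_force: [-1.4, -0.4, -0.6]
finger_gap: 0.0955
```

```bash
python3 go.py .497 .307 .15 103.2
python3 - <<'E'
from m import *
cv2.imwrite("pics/t3.png",cv2.resize(t["frame"][150:220,185:275,::-1],None,fx=8,fy=8,interpolation=2))
cv2.imwrite("pics/s3.png",cv2.resize(s["frame"][160:255,190:300,::-1],None,fx=6,fy=6,interpolation=2))
E
```

```text
t 1.8833 pos [0.4841 0.3111 0.1547] yaw 103.08 tilt 0.48 gap 0.0955 F [-1.4 -0.4 -0.6] q [ 0.48  0.01  1.87  0.    1.27 -1.32]
need cm [-0.69  1.17  0.46] turn -0.0021
```

View pics/s3.png

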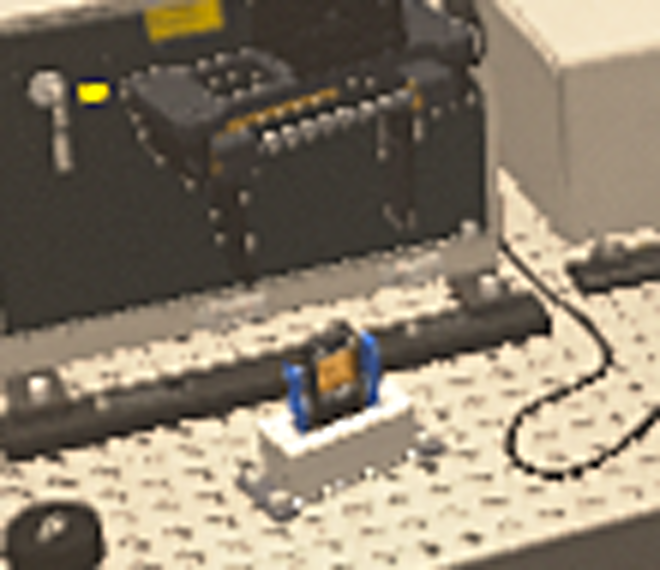

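View pics/t3.png

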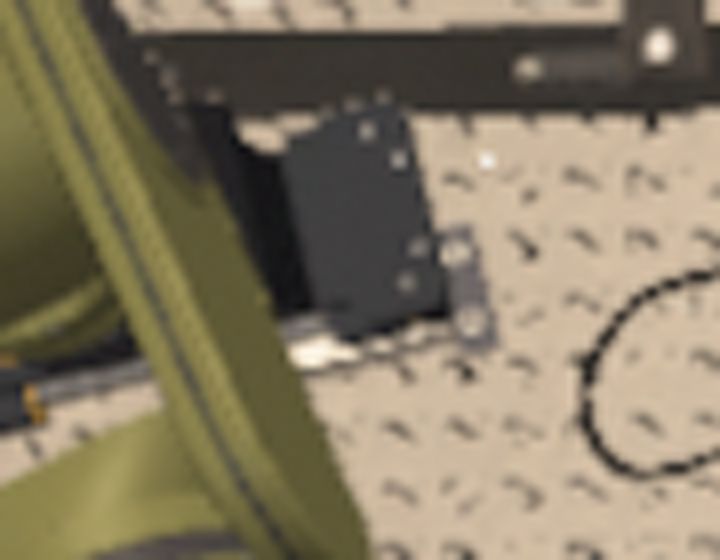

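>>> {"name": "carry_out", "arguments": {
  "moves": [
    [[-0.2,0,0,0],[0,0,0,0],[0,0,0,0]]
  ]
}}

```text
time: 2.23
eef_pos: [0.487, 0.3112, 0.1615]
tool_rot: [0.622, 0.783, 0.001, 0.001]
contact_force: [0.0, 0.5, 0.8]
finger_gap: 0.0951
```

```bash
python3 go.py .497 .307 .10 103.2
```

```text
t 2.2333 pos [0.487  0.3112 0.1615] yaw 103.15 tilt 0.17 gap 0.0951 F [0.  0.5 0.8] q [ 0.48  0.    1.87 -0.    1.27 -1.32]
need cm [-0.64  0.86  6.15] turn -0.0009
```

>>> {"name": "carry_out", "arguments": {
  "moves": [
    [[-0.6,0.9,0,0],[0,0,1.5,0],[0,0,1.5,0],[0,0,1,0],[0,0,0,0]]
  ]
}}

```text
time: 2.65
eef_pos: [0.4955, 0.306, 0.1171]
tool_rot: [0.622, 0.783, -0.002, -0.001]
contact_force: [-0.9, -0.6, -0.7]
finger_gap: 0.0952
```

>>> {"name": "carry_out", "arguments": {
  "moves": [
    [[0,0,0,0],[0,0,0,0]]
  ]
}}

```text
time: 2.82
eef_pos: [0.4972, 0.3071, 0.1205]
tool_rot: [0.622, 0.783, 0.001, 0.0]
contact_force: [0.3, 0.1, -0.4]
finger_gap: 0.0951
```

```bash
python3 go.py .497 .307 .050 103.2
python3 - <<'E'
from m import *
cv2.imwrite("pics/t4.png",cv2.resize(t["frame"][150:220,185:275,::-1],None,fx=8,fy=8,interpolation=2))
cv2.imwrite("pics/s4.png",cv2.resize(s["frame"][190:245,220:285,::-1],None,fx=10,fy=10,interpolation=2))
sn=sensors.sense();from scipy.spatial.transform import Rotation as Ro
R=Ro.from_quat(sn["tool_rot"]).as_matrix();p=sn["eef_pos"]
for k in(-.0475,0,.0475): print(proj(s,p+R[:,0]*k))
E
```

```text
t 2.8167 pos [0.4972 0.3071 0.1205] yaw 103.13 tilt 0.07 gap 0.0951 F [ 0.3  0.1 -0.4] q [ 0.46  0.06  1.89 -0.    1.2  -1.34]
need cm [-0.01 -0.03  7.05] turn -0.0012
[[256.4791673  203.67500519]]
[[244.52962404 208.05561001]]
[[232.12246353 212.60397357]]
```

View pics/s4.png

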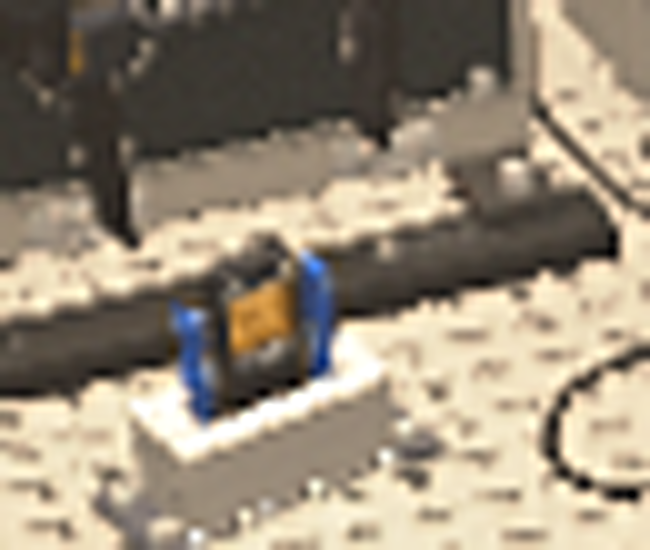

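>>> {"name": "carry_out", "arguments": {
  "moves": [
    [[0,0,1.5,0],[0,0,1.5,0],[0,0,1.5,0],[0,0,0.5,0],[0,0,0,0]]
  ]
}}

```text
time: 3.33
eef_pos: [0.4958, 0.3066, 0.0686]
tool_rot: [0.622, 0.783, -0.001, -0.001]
contact_force: [-1.0, 0.3, -0.3]
finger_gap: 0.0952
```

>>> {"name": "carry_out", "arguments": {
  "moves": [
    [[0,0,1,0],[0,0,0.5,0],[0,0,0.4,0],[0,0,0,0],[0,0,0,0]]
  ]
}}

```text
time: 3.75
eef_pos: [0.4966, 0.3069, 0.0506]
tool_rot: [0.622, 0.783, -0.0, -0.0]
contact_force: [0.7, 0.3, -1.0]
finger_gap: 0.095
```

>>> {"name": "carry_out", "arguments": {
  "moves": [
    [[0,0,0,0],[0,0,0,0]]
  ]
}}

```text
time: 3.92
eef_pos: [0.497, 0.3071, 0.0512]
tool_rot: [0.622, 0.783, 0.0, 0.0]
contact_force: [-1.0, -0.3, -0.2]
finger_gap: 0.0951
```

```bash
python3 go.py .497 .307 .050 103.2
python3 - <<'E'
from m import *
cv2.imwrite("pics/s5.png",cv2.resize(s["frame"][190:245,220:285,::-1],None,fx=10,fy=10,interpolation=2))
E
```

```text
t 3.9167 pos [0.497  0.3071 0.0512] yaw 103.13 tilt 0.05 gap 0.0951 F [-1.  -0.3 -0.2] q [ 0.46  0.14  1.93 -0.    1.08 -1.34]
need cm [-0.01  0.    0.12] turn -0.0011
```

View pics/s5.png

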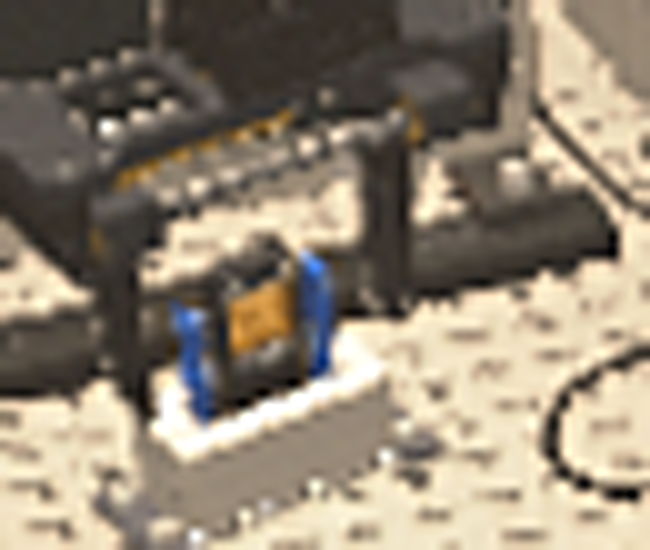

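>>> {"name": "carry_out", "arguments": {
  "moves": [
    [[0,0,0,0],[0,0,0,0],[0,0,0,0],[0,0,0,0],[0,0,0,0]]
  ],
  "hand": 1
}}

```text
time: 4.43
eef_pos: [0.4966, 0.307, 0.0507]
tool_rot: [0.622, 0.783, -0.0, -0.0]
contact_force: [-0.5, 0.2, -0.1]
finger_gap: 0.0672
```

>>> {"name": "carry_out", "arguments": {
  "moves": [
    [[0,0,0,0],[0,0,0,0],[0,0,0,0],[0,0,0,0],[0,0,0,0]]
  ]
}}

```text
time: 4.85
eef_pos: [0.4966, 0.3082, 0.0513]
tool_rot: [0.622, 0.783, 0.001, -0.001]
contact_force: [-2.0, 4.9, 2.7]
finger_gap: 0.0387
```

```bash
python3 go.py .497 .307 .120 103.2
python3 - <<'E'
from m import *
cv2.imwrite("pics/s6.png",cv2.resize(s["frame"][190:245,220:285,::-1],None,fx=10,fy=10,interpolation=2))
E
```

```text
t 4.85 pos [0.4966 0.3082 0.0513] yaw 103.1 tilt 0.16 gap 0.0387 F [-2.   4.9  2.7] q [ 0.46  0.14  1.93  0.    1.08 -1.34]
need cm [-0.11  0.01 -6.87] turn -0.0018
```

View pics/s6.png

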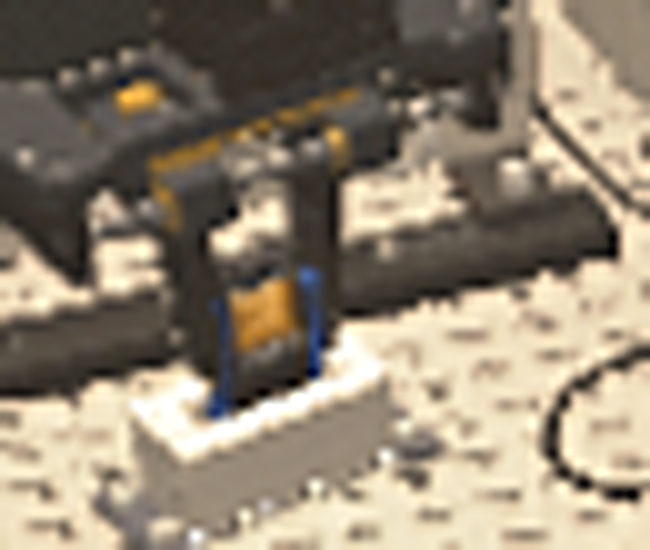

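>>> {"name": "carry_out", "arguments": {
  "moves": [
    [[0.1,0,0,0],[0,0,0,0],[0,0,0,0]]
  ]
}}

```text
time: 5.2
eef_pos: [0.4966, 0.3084, 0.0512]
tool_rot: [0.622, 0.783, 0.001, -0.0]
contact_force: [-0.9, 3.1, 3.9]
finger_gap: 0.0389
```

>>> {"name": "carry_out", "arguments": {
  "moves": [
    [[0,0,-0.3,0],[0,0,-0.3,0],[0,0,-0.4,0],[0,0,0,0],[0,0,0,0]]
  ]
}}

```text
time: 5.62
eef_pos: [0.4959, 0.3081, 0.0603]
tool_rot: [0.622, 0.783, -0.0, -0.001]
contact_force: [-1.8, 4.3, -1.2]
finger_gap: 0.0389
```

>>> {"name": "carry_out", "arguments": {
  "moves": [
    [[0,0,-0.5,0],[0,0,-0.5,0],[0,0,-0.5,0],[0,0,-0.5,0],[0,0,0,0]]
  ]
}}

```text
time: 6.03
eef_pos: [0.496, 0.3082, 0.0808]
tool_rot: [0.622, 0.783, 0.0, -0.001]
contact_force: [-2.4, 6.1, -0.7]
finger_gap: 0.039
```

```bash
python3 go.py .497 .307 .120 103.2
python3 - <<'E'
from m import *
cv2.imwrite("pics/s7.png",cv2.resize(s["frame"][190:245,220:285,::-1],None,fx=10,fy=10,interpolation=2))
E
```

```text
t 6.0333 pos [0.496  0.3082 0.0808] yaw 103.12 tilt 0.06 gap 0.039 F [-2.4  6.1 -0.7] q [ 0.46  0.1   1.91  0.    1.13 -1.34]
need cm [-0.13  0.06 -3.92] turn -0.0014
```

View pics/s7.png

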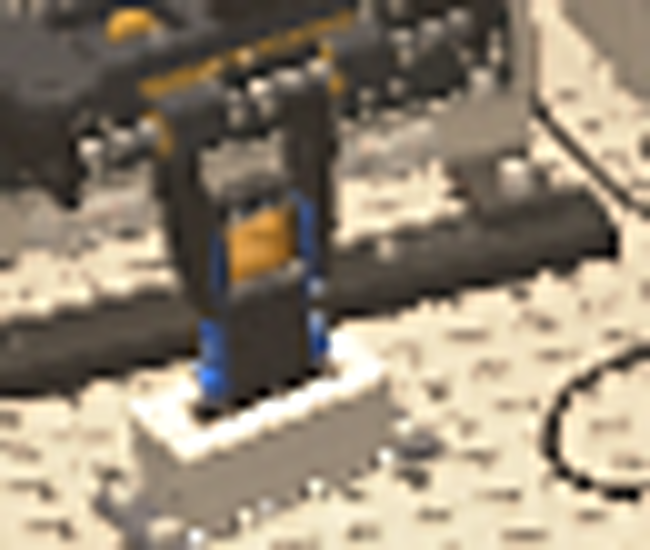

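The carrier is rising with the fingers (glass now at px ~246,214, up from 246,221). I'll keep lifting straight up, easing the small sideways load.

>>> {"name": "carry_out", "arguments": {
  "moves": [
    [[0.05,0,-0.7,0],[0.05,0,-0.8,0],[0,0,-1,0],[0,0,-1,0],[0,0,-1,0]]
  ]
}}

```text
time: 6.55
eef_pos: [0.4964, 0.3084, 0.127]
tool_rot: [0.622, 0.783, -0.0, 0.0]
contact_force: [-0.8, 0.0, -1.1]
finger_gap: 0.0387
```

>>> {"name": "carry_out", "arguments": {
  "moves": [
    [[0,0,-1,0],[0,0,-1,0],[0,0,-0.5,0],[0,0,0,0],[0,0,0,0]]
  ]
}}

```text
time: 6.97
eef_pos: [0.4963, 0.3089, 0.1511]
tool_rot: [0.622, 0.783, 0.0, 0.0]
contact_force: [0.0, -0.1, -2.2]
finger_gap: 0.0386
```

```bash
python3 go.py .498 -.143 .115 92.6
python3 - <<'E'
from m import *
cv2.imwrite("pics/s8.png",cv2.resize(s["frame"][165:245,210:290,::-1],None,fx=7,fy=7,interpolation=2))
sn=sensors.sense();print(proj(s,sn["eef_pos"]+[0,0,.0205]))
E
```

```text
t 6.9667 pos [0.4963 0.3089 0.1511] yaw 103.14 tilt 0.04 gap 0.0386 F [ 0.  -0.1 -2.2] q [ 0.47  0.03  1.86 -0.    1.25 -1.34]
need cm [-44.05 -10.1    3.6 ] turn 0.1839
[[243.12443361 195.81004889]]
```

View pics/s8.png

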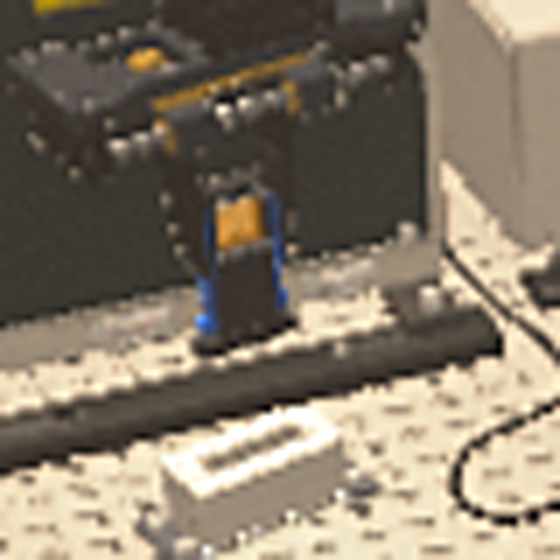

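>>> {"name": "carry_out", "arguments": {
  "moves": [
    [[-1,0,0,0.03],[-1.5,0,0,0.05],[-2,0,0,0.05],[-2,0,0,0.05],[-2,0,0,0]]
  ]
}}

```text
time: 7.48
eef_pos: [0.5071, 0.2233, 0.1499]
tool_rot: [0.69, 0.723, -0.001, -0.0]
contact_force: [0.5, 0.3, -1.6]
finger_gap: 0.0385
```

```bash
python3 go.py .498 -.143 .15 92.6
```

```text
t 7.4833 pos [0.5071 0.2233 0.1499] yaw 92.66 tilt 0.08 gap 0.0385 F [ 0.5  0.3 -1.6] q [ 0.32 -0.04  1.93 -0.    1.25 -1.3 ]
need cm [-3.655e+01 -2.610e+00  2.000e-02] turn 0.0011
```

>>> {"name": "carry_out", "arguments": {
  "moves": [
    [[-2.5,-0.2,0,0],[-2.5,-0.2,0,0],[-2.5,-0.2,0,0],[-2.5,-0.2,0,0],[-2.5,-0.2,0,0]]
  ]
}}

```text
time: 7.9
eef_pos: [0.5028, 0.0976, 0.15]
tool_rot: [0.69, 0.724, -0.001, -0.0]
contact_force: [-0.1, 0.2, -0.7]
finger_gap: 0.0388
```

>>> {"name": "carry_out", "arguments": {
  "moves": [
    [[-2.5,-0.2,0,0],[-2.5,-0.2,0,0],[-2.5,-0.2,0,0],[-2,-0.2,0,0],[-1.5,-0.2,0,0]]
  ]
}}

```text
time: 8.32
eef_pos: [0.4982, -0.0131, 0.15]
tool_rot: [0.69, 0.723, -0.001, -0.0]
contact_force: [0.4, 0.3, -1.5]
finger_gap: 0.0387
```

```bash
python3 go.py .498 -.143 .15 92.6
```

```text
t 8.3167 pos [ 0.4982 -0.0131  0.15  ] yaw 92.66 tilt 0.07 gap 0.0387 F [ 0.4  0.3 -1.5] q [-0.13 -0.17  2.05 -0.    1.26 -1.75]
need cm [-1.297e+01 -6.200e-01  1.000e-02] turn 0.0011
```

>>> {"name": "carry_out", "arguments": {
  "moves": [
    [[-2.5,-0.1,0,0],[-2.5,-0.1,0,0],[-2.5,-0.1,0,0],[-2.5,-0.1,0,0],[-1.2,-0.1,0,0]]
  ]
}}

```text
time: 8.73
eef_pos: [0.4987, -0.1257, 0.1501]
tool_rot: [0.691, 0.723, -0.001, -0.0]
contact_force: [-0.0, 0.1, -1.3]
finger_gap: 0.0386
```

>>> {"name": "carry_out", "arguments": {
  "moves": [
    [[-0.5,0,0,0],[0,0,0.7,0],[0,0,1,0],[0,0,1,0],[0,0,0.7,0]]
  ]
}}

```text
time: 9.15
eef_pos: [0.4986, -0.1266, 0.1143]
tool_rot: [0.689, 0.725, -0.0, -0.001]
contact_force: [-1.2, -0.9, -2.1]
finger_gap: 0.0384
```

>>> {"name": "carry_out", "arguments": {
  "moves": [
    [[0,0,0.5,0],[0,0,0.4,0],[0,0,0,0],[0,0,0,0],[0,0,0,0]]
  ]
}}

```text
time: 9.57
eef_pos: [0.5001, -0.128, 0.1081]
tool_rot: [0.689, 0.724, 0.0, 0.0]
contact_force: [-0.8, 0.5, -1.1]
finger_gap: 0.0387
```

```bash
python3 go.py .498 -.143 .104 92.6;python3 - <<'E'
from m import *
cv2.imwrite("pics/s9.png",cv2.resize(s["frame"][135:235,310:400,::-1],None,fx=6,fy=6,interpolation=2))
cv2.imwrite("pics/t9.png",cv2.resize(t["frame"][130:220,320:420,::-1],None,fx=6,fy=6,interpolation=2))
S=cv2.cvtColor(s["frame"],cv2.COLOR_RGB2HSV).astype(int)
m=(S[...,0]<24)&(S[...,1]>120)&(S[...,2]>120); k=np.zeros(m.shape,np.uint8);k[135:235,310:400]=m[135:235,310:400]
n,l,st,c=cv2.connectedComponentsWithStats(k);print(st[1:],c[1:])
print("view pt px",proj(s,[.498,-.143,.125]),"ring",proj(s,[.498,-.143,.006]))
E
```

```text
t 9.5667 pos [ 0.5001 -0.128   0.1081] yaw 92.83 tilt 0.05 gap 0.0387 F [-0.8  0.5 -1.1] q [-0.35 -0.08  2.05 -0.    1.18 -1.97]
need cm [-1.49 -0.28  0.41] turn 0.004
[[312 140   3   2   5]
 [317 140   1   1   1]
 [310 186   1   1   1]] [[312.8 140.6]
 [317.  140. ]
 [310.  186. ]]
view pt px [[358.03858533 181.4736168 ]] ring [[356.04801325 207.8423228 ]]
```

View pics/s9.png

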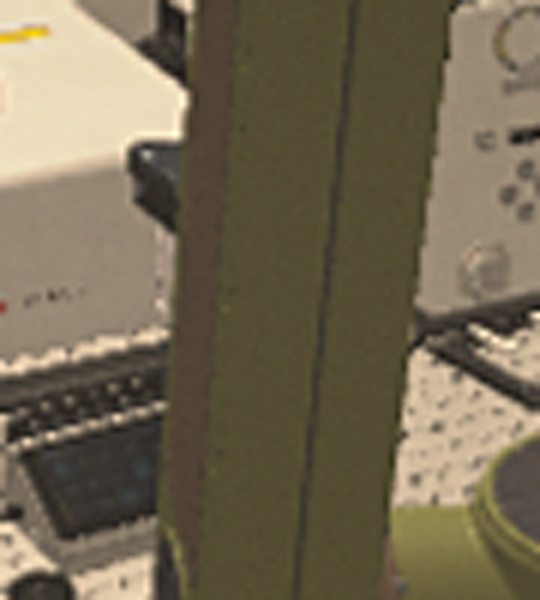

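View pics/t9.png

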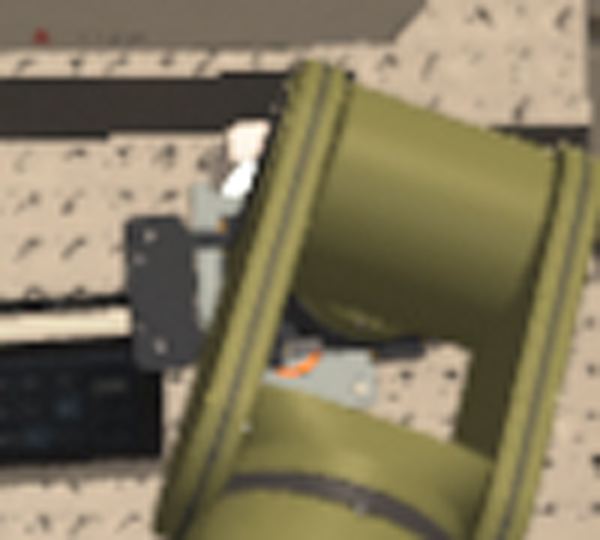

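>>> {"name": "carry_out", "arguments": {
  "moves": [
    [[-0.7,-0.1,0.2,0],[-0.7,-0.1,0.2,0.004],[0,0,0,0],[0,0,0,0],[0,0,0,0]]
  ]
}}

```text
time: 10.08
eef_pos: [0.4983, -0.1423, 0.1036]
tool_rot: [0.691, 0.723, 0.0, -0.0]
contact_force: [1.0, -0.7, -1.4]
finger_gap: 0.0386
```

>>> {"name": "carry_out", "arguments": {
  "moves": [
    [[0,0,0,0],[0,0,0,0],[0,0,0,0],[0,0,0,0],[0,0,0,0]]
  ]
}}

```text
time: 10.5
eef_pos: [0.4984, -0.142, 0.1037]
tool_rot: [0.691, 0.723, 0.0, -0.0]
contact_force: [-0.1, 0.5, -1.4]
finger_gap: 0.0388
```

```bash
python3 go.py .498 -.143 .104 92.6;python3 - <<'E'
from m import *
q=sensors.sense();print(np.abs(q["qvel"]).max(),q["contact_force"],q["moment"])
cv2.imwrite("pics/s10.png",s["frame"][:,:,::-1]);cv2.imwrite("pics/t10.png",t["frame"][:,:,::-1])
E
```

```text
t 10.5 pos [ 0.4984 -0.142   0.1037] yaw 92.6 tilt 0.0 gap 0.0388 F [-0.1  0.5 -1.4] q [-0.38 -0.07  2.04  0.    1.17 -2.  ]
need cm [-0.1  -0.04 -0.03] turn -0.0
0.0013264290643629846 [-0.39375085 -0.01218115 -2.09170439] [-0.02011556 -0.02188704 -0.01090984]
```

View pics/s10.png

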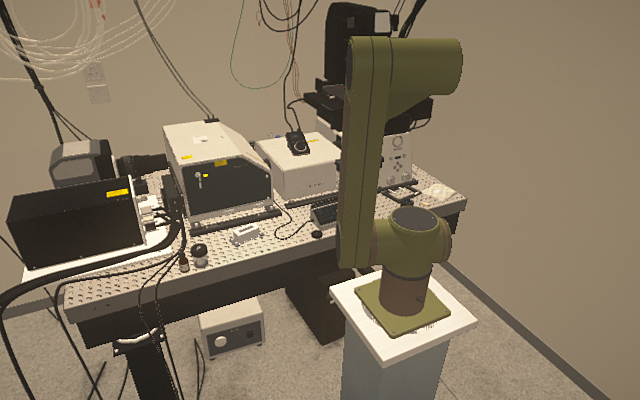

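View pics/t10.png

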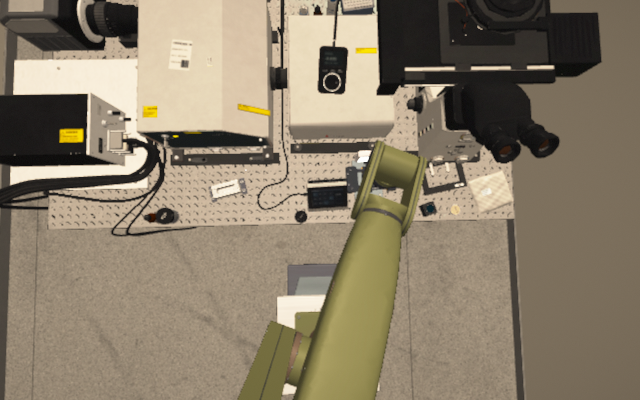

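The pictures show the dock empty (top px ~228,189) and the bystanders where they were (canister 165,216, cap 300,216, cube 428,209, dish 455,210). The arm hides the carrier, but the gap is steady at 38.7 mm and the force reading is about the carrier's weight. Handing in.

```bash
python3 -c "
from bench import ticket
print(ticket.sign_off())"
```

```text
the job is handed in; nothing more can be done
None
```

I squeezed both blue catches with the carrier still in the dock, lifted it straight out, and handed the job in while holding it upright above the orange ring. It took about 10.5 s of the 45 s; the hand-in gives no verdict.

**Last checks**
- **Position:** the tool is within 1 mm of the target I measured for the viewing point. I put the glass about 21 mm above the tool tip, so its centre is near z 0.125 m.
- **Angle:** the glass should be square to my measured panel direction of 2.6°, since the tool yaw matches it. Tool tilt reads 0.0°.
- **Grip:** the finger gap is steady at 38.7 mm, and the downward load is about 1.4–2.1 N, roughly the carrier's weight. The joints are still.
- **Scene:** the last pictures show the dock empty. The canister, cap, cube and dish look unmoved by eye; I did not measure them.

**What did not line up or could not be checked**
- **Carrier hidden:** at the viewing point the arm blocks both cameras, so the final glass position comes from the tool pose. Just after lift-out the glass was about 1 px from where I expected it.
- **Gap reading:** 38.7 mm is a little under the 41 mm given for fully pressed catches. The pictures showed both catches pressed in.
- **Sideways push:** up to about 6 N acted on the tool during the squeeze and early lift, because the carrier stood about 1–2 mm from where I measured it. It was gone once the carrier was clear of the dock.
- **Short move:** the move to the ring first stopped 15 mm short, and I corrected it before handing in.

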